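# Move the sample jars to the store rack in reverse order

### The job

Move the four sample jars from the wooden line rack into the wells of the grey store rack in reverse order: the jar nearest the black peg on the wooden rack goes into the well farthest from the black peg on the grey rack, and so on, so that the jar farthest from the peg ends up nearest the peg. The tags on the wooden rack keep showing which jar stood where. Keep every jar upright and leave each one standing on the bottom of its well.

Things in the scene. Friction and masses are not known exactly. Their poses are not given: they have to be found in the camera images.
- line_rack: Line rack: pale wooden block with dark end caps, on the left or the right of the table; a jar in each of its 4 wells. 104x322x24 mm, fixed, yaw up to 0.4. Origin: centre of underside; y along it. Round wells 55 mm wide, floor 10 mm and top 22 mm above origin, at x=+12, y=+105, +35, -35, -105 mm. Black peg (18 mm across, 14 tall) on top at x=-37, y=+144: the peg end, always left as the robot sees it.
- store_rack: Store rack: grey block with dark end caps, on the other side; its 4 wells are empty. 104x322x24 mm, fixed, yaw up to 0.4. Origin: centre of underside; y along it. Round wells 55 mm wide, floor 10 mm and top 22 mm above origin, at x=+12, y=+105, +35, -35, -105 mm. Black peg (18 mm across, 14 tall) on top at x=-37, y=+144: the peg end, always left as the robot sees it.
- jar_cap_red: Sample jar with a red screw cap: closed round jar of opaque white plastic, 42 mm across (43.6 mm over the cap's fine ribs) and 82 mm tall, the cap its top 20 mm, about 0.16 kg. Origin at the centre of its underside, z up. It starts in the line rack's well beside the red tag. Grip the body or the cap.
- jar_cap_yellow: Sample jar with a yellow screw cap: closed round jar of opaque white plastic, 42 mm across (43.6 mm over the cap's fine ribs) and 82 mm tall, the cap its top 20 mm, about 0.16 kg. Origin at the centre of its underside, z up. It starts in the line rack's well beside the yellow tag. Grip the body or the cap.
- jar_cap_green: Sample jar with a green screw cap: closed round jar of opaque white plastic, 42 mm across (43.6 mm over the cap's fine ribs) and 82 mm tall, the cap its top 20 mm, about 0.16 kg. Origin at the centre of its underside, z up. It starts in the line rack's well beside the green tag. Grip the body or the cap.
- jar_cap_blue: Sample jar with a blue screw cap: closed round jar of opaque white plastic, 42 mm across (43.6 mm over the cap's fine ribs) and 82 mm tall, the cap its top 20 mm, about 0.16 kg. Origin at the centre of its underside, z up. It starts in the line rack's well beside the blue tag. Grip the body or the cap.
- tag_red: Red tag, 18 x 36 x 5 mm, fixed flat on the top of the line rack next to a well, 49 mm toward the rack's -x (front) from that well's centre; it stays there and shows in which well the jar with the red cap stood. Origin at the centre of its underside, axes as the rack's.
- tag_yellow: Yellow tag, 18 x 36 x 5 mm, fixed flat on the top of the line rack next to a well, 49 mm toward the rack's -x (front) from that well's centre; it stays there and shows in which well the jar with the yellow cap stood. Origin at the centre of its underside, axes as the rack's.
- tag_green: Green tag, 18 x 36 x 5 mm, fixed flat on the top of the line rack next to a well, 49 mm toward the rack's -x (front) from that well's centre; it stays there and shows in which well the jar with the green cap stood. Origin at the centre of its underside, axes as the rack's.
- tag_blue: Blue tag, 18 x 36 x 5 mm, fixed flat on the top of the line rack next to a well, 49 mm toward the rack's -x (front) from that well's centre; it stays there and shows in which well the jar with the blue cap stood. Origin at the centre of its underside, axes as the rack's.

How it is judged (in metres and radians):
At the end, for the whole second after the job is handed in: Each jar stands in the grey rack in the well that mirrors its old one (counted from the peg: 1st to 4th, 2nd to 3rd, 3rd to 2nd, 4th to 1st), within 10 mm of the well centre along and across, underside within 4 mm of the well floor, upright within 0.12 rad, at rest (((y of tag_red in the frame of line_rack between 0.085 and 0.125 m and y of jar_cap_red in the frame of store_rack between -0.115 and -0.095 m) or (y of tag_red in the frame of line_rack between 0.015 and 0.055 m and y of jar_cap_red in the frame of store_rack between -0.045 and -0.025 m) or (y of tag_red in the frame of line_rack between -0.055 and -0.015 m and y of jar_cap_red in the frame of store_rack between 0.025 and 0.045 m) or (y of tag_red in the frame of line_rack between -0.125 and -0.085 m and y of jar_cap_red in the frame of store_rack between 0.095 and 0.115 m)) and x of jar_cap_red in the frame of store_rack between 0.002 and 0.022 m and z of jar_cap_red in the frame of store_rack between 0.006 and 0.014 m and angle between each of jar_cap_red, jar_cap_yellow, jar_cap_green, jar_cap_blue's own z axis and vertical below 0.12 rad and linear speed of each of jar_cap_red, jar_cap_yellow, jar_cap_green, jar_cap_blue below 0.02 m/s and angular speed of each of jar_cap_red, jar_cap_yellow, jar_cap_green, jar_cap_blue below 0.3 rad/s and ((y of tag_yellow in the frame of line_rack between 0.085 and 0.125 m and y of jar_cap_yellow in the frame of store_rack between -0.115 and -0.095 m) or (y of tag_yellow in the frame of line_rack between 0.015 and 0.055 m and y of jar_cap_yellow in the frame of store_rack between -0.045 and -0.025 m) or (y of tag_yellow in the frame of line_rack between -0.055 and -0.015 m and y of jar_cap_yellow in the frame of store_rack between 0.025 and 0.045 m) or (y of tag_yellow in the frame of line_rack between -0.125 and -0.085 m and y of jar_cap_yellow in the frame of store_rack between 0.095 and 0.115 m)) and x of jar_cap_yellow in the frame of store_rack between 0.002 and 0.022 m and z of jar_cap_yellow in the frame of store_rack between 0.006 and 0.014 m and ((y of tag_green in the frame of line_rack between 0.085 and 0.125 m and y of jar_cap_green in the frame of store_rack between -0.115 and -0.095 m) or (y of tag_green in the frame of line_rack between 0.015 and 0.055 m and y of jar_cap_green in the frame of store_rack between -0.045 and -0.025 m) or (y of tag_green in the frame of line_rack between -0.055 and -0.015 m and y of jar_cap_green in the frame of store_rack between 0.025 and 0.045 m) or (y of tag_green in the frame of line_rack between -0.125 and -0.085 m and y of jar_cap_green in the frame of store_rack between 0.095 and 0.115 m)) and x of jar_cap_green in the frame of store_rack between 0.002 and 0.022 m and z of jar_cap_green in the frame of store_rack between 0.006 and 0.014 m and ((y of tag_blue in the frame of line_rack between 0.085 and 0.125 m and y of jar_cap_blue in the frame of store_rack between -0.115 and -0.095 m) or (y of tag_blue in the frame of line_rack between 0.015 and 0.055 m and y of jar_cap_blue in the frame of store_rack between -0.045 and -0.025 m) or (y of tag_blue in the frame of line_rack between -0.055 and -0.015 m and y of jar_cap_blue in the frame of store_rack between 0.025 and 0.045 m) or (y of tag_blue in the frame of line_rack between -0.125 and -0.085 m and y of jar_cap_blue in the frame of store_rack between 0.095 and 0.115 m)) and x of jar_cap_blue in the frame of store_rack between 0.002 and 0.022 m and z of jar_cap_blue in the frame of store_rack between 0.006 and 0.014 m); the robot touches nothing.
It fails at once if a jar is tipped by more than 0.7 rad (angle between any of jar_cap_red, jar_cap_yellow, jar_cap_green, jar_cap_blue's own z axis and vertical above 0.7 rad).
It also fails if it takes over 96 s, if anything falls off the work surface, if the arm or the gripper's body presses on something with over 40 N, if the wrist force passes 120 N, or if a joint passes its speed limit or range.

### The arm

A 6-joint arm with a two-finger parallel gripper is mounted at the origin on a cart in front of the work surface, level with it; the furniture and walls round the work are solid. World frame = base frame: x ahead of the robot, y to its left, z up, the work surface at z = 0. Lengths are in mm, angles in rad, forces in N, time in s.
With the tool pointing down it reaches from about 350 to 975 mm from the base axis. Payload 7.1 kg.
Tool frame: the origin (TCP) lies at the very end of the fingers, on their centre line; the grasp point (between the pads) lies 19 mm behind it; y points along the fingers, x is the direction in which the jaws open and shut, and the axes are right-handed (so a half turn about y gives the same grasp; the last joint's range is limited). The gripper opens to 88 mm and grips with 3 to 60 N. Pads are 20 mm wide; open, the fingers measure 115 mm over their backs; the gripper's body (75 mm by 178 mm) begins 61 mm behind the grasp point.
Start: joints at [1.099, 0.423, 1.63, -0, 1.089, -0.019], TCP at [273.396, 562.014, 222.675] pointing down, gripper open.
Joint ranges: [-3, 3], [-0.9, 2.11], [0.09, 2.58], [-1.31, 4.45], [0.11, 2.69], [-2.54, 2.54]. Speed limits (rad/s): [2.39, 2.39, 3.01, 3.14, 3.14, 3.14].

### API

Orientations are given as a rotation vector (axis times angle).
In Python, from workcell import ctrl gives the robot as it stands. The module is installed in compiled form; this text tells all that it offers.
- The arm moves only by the tool carry_out, never from a script. Its arguments are lists of equal length, an entry for each row: "delta_pos": the shift along the tool's x, y, z in cm, a list of three; "rotation": the turn, a rotation vector about the tool's x, y, z in rad, a list of three. In form: {"delta_pos": [[dx, dy, dz], ...], "rotation": [[wx, wy, wz], ...]}. A call has 1 to 12 rows; each row is the pose to reach, as a shift and turn from the pose commanded when the call began, along the tool's axes at that moment; what a row does not reach only later rows make up. A row lasts 1/12 s, in which the tool goes at most 41.7 mm and 7.16 degrees, less where a joint would pass 70% of its speed; a pose out of reach is approached as far as the arm can. A call with a gripper value outside its range is refused whole. "hand" is the closure in counts, from 0 (fully open) to 255 (shut), set as the call begins (left out, the last holds). The fingers move at their own pace and stop on an object; the grip force is fixed at half the most. Time passes only in rows, so rows that repeat a pose let the fingers close. It gives the time, the measured TCP pose, the force and the opening at its end, in the units of the state.
- ctrl.get_obs(): the state, without advancing time (a new reading comes with each control period).
- ctrl.get_image(name): name is "side" or "top" or "wrist"; returns the picture (384x512x3 uint8, red, green, blue); there is no depth.
- ctrl.camera_info(name): a dict with "fov_y" (degrees; the focal length in pixels is half the picture's height over the tangent of half this angle, whatever the lens; pixels are square), "cx", "cy" (the principal point, pixels), "R" (3x3) and "t" (3): a world point X has camera coordinates R X + t; the wrist camera has in their place "T_tool_cam" (4x4, takes a point from camera to tool coordinates, whose origin is the TCP and whose axes are the tool frame's). Camera axes: x right, y down, z forward; pixel columns grow to the right and rows downward; lengths in mm; the calibration is good to about 2 mm. The wrist camera is an equidistant fisheye: a pixel r from the principal point sees the ray r / f radians off the axis. A picture is of the moment at which its call begins: read the wrist's pose just before it. camera_info takes no time and is no camera call.
- ctrl.close_job(): hands the job in, once; it reports no verdict.
The state is a dict: "t": time; "qpos": joint angles; "qvel": joint speeds; "joint_torque": joint torques, N m; "ee_pos": TCP position; "orientation": TCP orientation; "ft_force": force on the tool from outside, world axes, zero at the start; "moment": the same for the moment, N m; "width": finger opening in mm.
Only numpy, scipy, OpenCV 4.12 (cv2) and the standard library are available. Lean on these libraries where they do the work, as an engineer would, in place of code of your own. Each camera call takes 0.05 s, during which the arm holds its last target.

## Working session

There is one attempt and no reset: what is moved stays moved. The work goes in short steps, Python scripts to look and compute and a tool call to move; the robot and the scene stay as the last step left them, time stands still between calls to the robot, and variables do not carry over. Pictures are saved under pics/ and viewed, and the job is handed in when it is done.

Besides the shell and the picture viewer there is one more tool, called after "Call:" as name(argument=value, ...) on one line, values as JSON. carry_out: Moves the arm, as the interface text tells. Its arguments: {"type":"object","properties":{"delta_pos":{"type":"array","items":{"type":"array","items":{"type":"number"}}},"rotation":{"type":"array","items":{"type":"array","items":{"type":"number"}}},"hand":{"type":"number"}},"required":["delta_pos","rotation"]}

```bash
mkdir -p pics
python3 - <<'E'
from workcell import ctrl
import cv2,numpy as np
np.set_printoptions(precision=4,suppress=True)
o=ctrl.get_obs();print(o)
for n in("top","side","wrist"):
    print(n,ctrl.camera_info(n))
for n in("top","side"):
    im=ctrl.get_image(n);cv2.imwrite(f"pics/{n}0.png",im[:,:,::-1])
E
```

```text
{'t': 0.0, 'qpos': array([ 1.099 ,  0.4238,  1.6307, -0.    ,  1.0886, -0.019 ]), 'qvel': array([-0.0006,  0.0002, -0.0007, -0.0007, -0.0005,  0.0005]), 'joint_torque': array([ -0.0023, -54.4618, -27.366 ,   0.0643,   0.0228,  -0.0001]), 'ee_pos': array([273.1419, 561.5297, 221.9149]), 'orientation': array([-1.3908, -0.8686,  0.8708]), 'ft_force': array([ 0.0359, -0.5719,  0.4989]), 'moment': array([-0.035 ,  0.0479,  0.0058]), 'width': 87.57750096676423}
top {'fov_y': 57.265865720730595, 'cx': 257.6370030549841, 'cy': 196.15023134588446, 'R': array([[-0.0157, -0.9997,  0.0207],
       [-0.9957,  0.0137, -0.0916],
       [ 0.0913, -0.022 , -0.9956]]), 't': array([-17.9055, 527.132 , 880.867 ])}
side {'fov_y': 54.35088931914701, 'cx': 261.50031268201445, 'cy': 191.63069016976817, 'R': array([[ 1.    ,  0.0021, -0.0031],
       [-0.001 , -0.6645, -0.7473],
       [-0.0036,  0.7473, -0.6645]]), 't': array([-519.9894,   42.3139, 1154.0974])}
wrist {'fov_y': 65.70646984690485, 'cx': 255.51274773706464, 'cy': 189.2107137523652, 'T_tool_cam': array([[   1.    ,   -0.0005,    0.0014,   -0.7235],
       [  -0.0015,   -0.2793,    0.9602, -162.2948],
       [  -0.0001,   -0.9602,   -0.2793,   76.9188],
       [   0.    ,    0.    ,    0.    ,    1.    ]])}
```

View pics/top0.png

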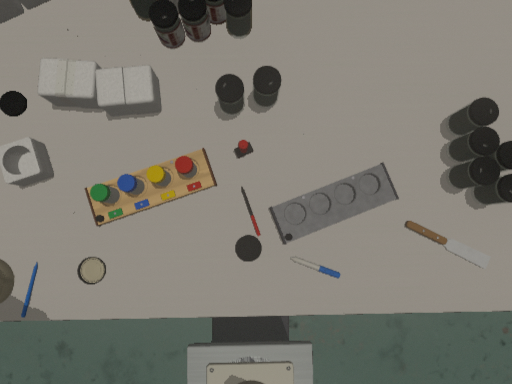

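View pics/side0.png

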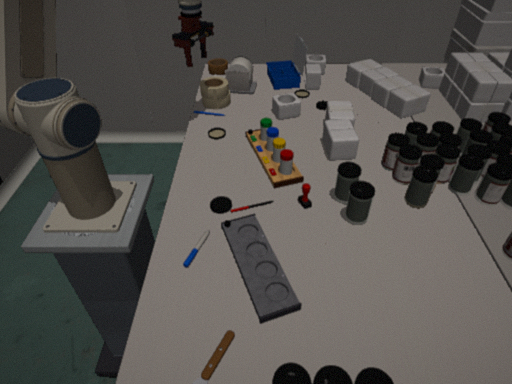

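```bash
cat > h.py <<'E'
import numpy as np,cv2
from workcell import ctrl
from scipy.spatial.transform import Rotation as Ro
np.set_printoptions(precision=3,suppress=True)
def cast(n,uv,z):
    c=ctrl.camera_info(n);f=192/np.tan(np.radians(c['fov_y'])/2)
    R=np.array(c['R']);t=np.array(c['t'])
    d=R.T@np.array([(uv[0]-c['cx'])/f,(uv[1]-c['cy'])/f,1]);o=-R.T@t
    return o+d*(z-o[2])/d[2]
def proj(n,X):
    c=ctrl.camera_info(n);f=192/np.tan(np.radians(c['fov_y'])/2)
    p=np.array(c['R'])@X+np.array(c['t']);return np.array([c['cx']+f*p[0]/p[2],c['cy']+f*p[1]/p[2]])
E
python3 - <<'E'
from h import *
im=cv2.imread('pics/top0.png')
big=cv2.resize(im[130:260,75:415],None,fx=2.35,fy=2.35,interpolation=cv2.INTER_CUBIC);cv2.imwrite('pics/topz.png',big)
hsv=cv2.cvtColor(im,cv2.COLOR_BGR2HSV)
H,S,V=[hsv[:,:,i].astype(int) for i in range(3)]
m={'red':((H<5)|(H>174)),'yellow':(H>22)&(H<32),'green':(H>50)&(H<90),'blue':(H>105)&(H<130)}
for n in('top','side'):
  im=cv2.imread(f'pics/{n}0.png');hsv=cv2.cvtColor(im,cv2.COLOR_BGR2HSV)
  H,S,V=[hsv[:,:,i].astype(int) for i in range(3)]
  m={'red':((H<5)|(H>174)),'yellow':(H>22)&(H<32),'green':(H>50)&(H<90),'blue':(H>105)&(H<130)}
  for k,a in m.items():
    M=(a&(S>150)&(V>70)).astype(np.uint8)
    if n=='top': M[:140]=0;M[230:]=0;M[:,:85]=0;M[:,218:]=0
    else: M[:110]=0;M[190:]=0;M[:,:240]=0;M[:,302:]=0
    N,l,st,ce=cv2.connectedComponentsWithStats(M)
    for i in range(1,N):
        if st[i,4]>12: print(n,k,st[i],ce[i],cast(n,ce[i],27)[:2],cast(n,ce[i],90)[:2])
E
```

```text
top red [176 156  17  17 227] [183.753 164.366] [611.436 163.512] [599.708 151.647]
top red [188 182  13   9  65] [193.923 185.815] [555.429 137.353] [547.628 127.322]
top yellow [146 165  19  18 249] [155.273 173.683] [588.085 236.205] [577.995 219.245]
top yellow [161 190  14  10  87] [167.69 194.77] [533.276 204.091] [527.028 189.382]
top green [ 91 185  12  10  36] [ 95.917 189.   ] [550.535 386.073] [543.077 358.606]
top green [ 93 189  11  10  26] [ 98.577 194.   ] [537.641 379.035] [531.087 352.061]
top blue [118 175  17  16 208] [125.808 182.284] [566.804 310.835] [558.205 288.643]
top blue [136 200  13   9  57] [141.912 203.719] [511.292 269.161] [506.585 249.89 ]
side red [280 149  13  12  94] [286.138 153.638] [605.734 232.339] [599.065 145.147]
side red [270 169   6   6  25] [272.36 171.56] [555.6   132.082] [553.033  53.094]
side yellow [273 138  12  11  85] [278.871 142.329] [582.608 302.253] [577.831 209.34 ]
side yellow [263 157   6   6  25] [265.6  159.64] [533.716 197.552] [532.94  113.207]
side green [261 118  10   6  39] [265.744 120.462] [535.85  454.638] [534.9   349.256]
side green [251 136   5   5  16] [253.062 138.125] [488.231 329.919] [491.177 234.743]
side blue [267 127  11  10  85] [272.118 131.435] [559.448 375.104] [556.567 276.23 ]
side blue [257 146   5   5  18] [258.944 148.222] [510.416 265.339] [511.546 175.447]
```

View pics/topz.png

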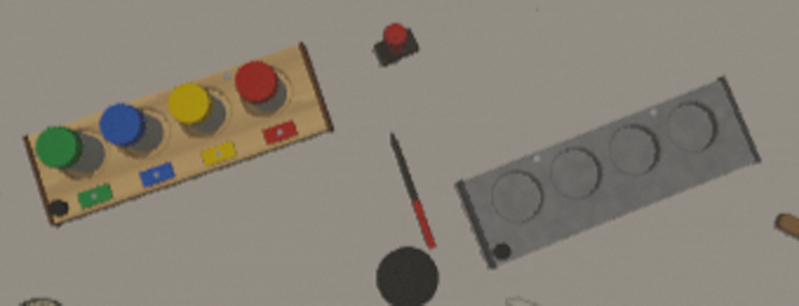

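Run:
```python
from h import *
print(Ro.from_rotvec(ctrl.get_obs()['orientation']).as_matrix())
im=cv2.imread('pics/top0.png')
g=cv2.cvtColor(im,cv2.COLOR_BGR2GRAY)
roi=np.zeros_like(g);roi[160:246,264:402]=1
M=((g<95)&(roi>0)).astype(np.uint8)
M=cv2.morphologyEx(M,cv2.MORPH_CLOSE,np.ones((5,5)))
M=cv2.morphologyEx(M,cv2.MORPH_OPEN,np.ones((7,7)))
cs,_=cv2.findContours(M,0,1);c=max(cs,key=cv2.contourArea)
b=cv2.boxPoints(cv2.minAreaRect(c));print(b)
P=np.array([cast('top',p,22)[:2] for p in b]);print(P,[np.linalg.norm(P[i]-P[i-1]) for i in range(4)],P.mean(0))
ov=im.copy();cv2.drawContours(ov,[c],-1,(0,0,255),1)
# sharp peg: darkest blob
for nm,z in(('store',(slice(228,246),slice(280,300))),('line',(slice(208,228),slice(90,110)))):
    a=(g[z]<50).astype(np.uint8);N,l,st,ce=cv2.connectedComponentsWithStats(a)
    for i in range(1,N):
        q=ce[i]+[z[1].start,z[0].start];print(nm,st[i],q,cast('top',q,36)[:2])
cv2.imwrite('pics/ov.png',cv2.resize(ov[140:260,75:415],None,fx=2.35,fy=2.35))
# line rack predicted from tags
y=.323;Ry=np.array([[np.cos(y),-np.sin(y)],[np.sin(y),np.cos(y)]])
T={-105:(555.4,137.4),-35:(533.3,204.1),35:(511.3,269.2)}
c=np.mean([np.array(v)-Ry@[-37,k] for k,v in T.items()],0);print('line',c,[c+Ry@[12,k] for k in(105,35,-35,-105)],'peg',c+Ry@[-37,144])
```

```text
[[ 0.437 -0.001 -0.899]
 [ 0.899 -0.001  0.437]
 [-0.001 -1.     0.   ]]
[[281. 233.]
 [290. 233.]
 [290. 240.]
 [281. 240.]]
[[ 431.49   -84.048]
 [ 431.122 -107.132]
 [ 413.327 -106.703]
 [ 413.704  -83.661]] [np.float64(17.790546500257513), np.float64(23.086998772512924), np.float64(17.800210357227595), np.float64(23.045054228952083)] [422.411 -95.386]
store [ 6  6  6  6 23] [288.304 236.478] [ 422.68  -101.071]
line [ 6  8  8  5 37] [ 99.405 218.054] [476.149 371.59 ]
line [557.311 248.501] [array([535.362, 351.88 ]), array([557.581, 285.5  ]), array([579.799, 219.12 ]), array([602.018, 152.74 ])] peg [476.516 373.31 ]
```

View pics/ov.png

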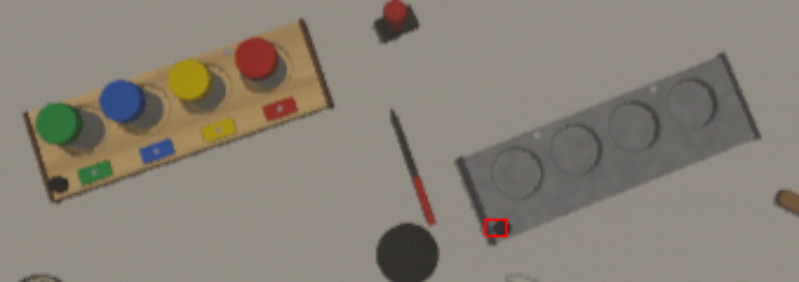

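Run:
```python
from h import *
im=cv2.imread('pics/top0.png')
g=cv2.cvtColor(im,cv2.COLOR_BGR2GRAY)
print(g[205:215:3,320:380:8],g[170:180:4,300:312:4])
for th in (112,118,124):
    M=(g<th).astype(np.uint8);M[:160]=0;M[246:]=0;M[:,:264]=0;M[:,402:]=0
    M=cv2.morphologyEx(M,cv2.MORPH_OPEN,np.ones((5,5)))
    cs,_=cv2.findContours(M,0,1);c=max(cs,key=cv2.contourArea)
    b=cv2.boxPoints(cv2.minAreaRect(c))
    P=np.array([cast('top',p,22)[:2] for p in b]);print(P,[np.linalg.norm(P[i]-P[i-1]) for i in range(4)],P.mean(0))
# wells hand-picked from the zoom (517,196) etc, refined
Z=np.array([(517,196),(576,172.5),(634,149),(691,127)])/2.35+[75,130]-.3
W=np.array([cast('top',p,22)[:2] for p in Z]);print(W,np.linalg.norm(np.diff(W,axis=0),axis=1))
C=cv2.HoughCircles(cv2.resize(g[150:260,260:410],None,fx=4,fy=4,interpolation=cv2.INTER_CUBIC),cv2.HOUGH_GRADIENT,1.5,60,param1=60,param2=25,minRadius=38,maxRadius=56)
if C is not None:
  for x,y,r in C[0]: print(x,y,r,cast('top',((x+.5)/4-.5+260,(y+.5)/4-.5+150),22)[:2])
```

```text
[[102 103 104  99 101 104 105 104]
 [106  75 103 100 103 103 104 140]
 [102  91 103 101 105 101 141 142]
 [ 95  98 102 100 106 137 141 141]] [[141 141 141]
 [140 140 140]
 [140 142 141]]
[[ 496.856  -50.073]
 [ 614.741 -357.95 ]
 [ 517.062 -391.894]
 [ 402.042  -86.052]] [np.float64(101.41096132714148), np.float64(329.6741943019174), np.float64(103.40885197297948), np.float64(326.755558235653)] [ 507.676 -221.492]
[[ 496.899  -50.143]
 [ 613.886 -358.537]
 [ 516.125 -392.159]
 [ 401.991  -85.818]] [np.float64(101.39129272270729), np.float64(329.8375825222039), np.float64(103.38121705498294), np.float64(326.9120182698763)] [ 507.225 -221.664]
[[ 496.514  -49.178]
 [ 614.92  -358.415]
 [ 514.974 -393.142]
 [ 399.512  -85.996]] [np.float64(103.75357429431065), np.float64(331.1301809773546), np.float64(105.80628609985979), np.float64(328.1309979506572)] [ 506.48  -221.683]
[[ 481.876 -120.489]
 [ 506.76  -186.213]
 [ 531.864 -251.367]
 [ 555.513 -315.867]] [70.276 69.824 68.698]
416.25 141.75 55.1 [ 552.224 -302.455]
236.25 216.75 40.85 [ 504.966 -183.25 ]
138.75 255.75 39.95 [ 480.712 -119.459]
336.75 174.75 46.4 [ 531.345 -249.586]
```

```bash
cat >> h.py <<'E'
def rot(y): return np.array([[np.cos(y),-np.sin(y)],[np.sin(y),np.cos(y)]])
LY,LC=.323,np.array([557.3,248.5]); SY,SC=.362,np.array([507.6,-222.])
K=(105,35,-35,-105)
def well(r,i):
    return (LC+rot(LY)@[12,K[i]]) if r=='L' else (SC+rot(SY)@[12,K[i]])
def go(x,y,z,ang):
    o=ctrl.get_obs();R=Ro.from_rotvec(o['orientation']).as_matrix()
    a=np.array([np.cos(ang),np.sin(ang),0]);T=np.column_stack([a,[0,0,-1],np.cross(a,[0,0,-1])])
    d=R.T@(np.array([x,y,z])-o['ee_pos'])/10;w=Ro.from_matrix(R.T@T).as_rotvec()
    print('t',round(o['t'],2),'pos',o['ee_pos'],'F',o['ft_force'],'w',round(o['width'],1),'\n delta cm',d,'rot',w)
def gow(r,i,z,dx=0,dy=0):
    p=well(r,i);go(p[0]+dx,p[1]+dy,z,LY if r=='L' else SY)
E
python3 -c "
from h import *
print([well(r,i) for r in 'LS' for i in range(4)])
gow('L',0,150)"
```

```text
[array([535.351, 351.879]), array([557.57 , 285.499]), array([579.789, 219.119]), array([602.008, 152.739]), array([ 481.637, -119.555]), array([ 506.427, -185.019]), array([ 531.217, -250.482]), array([ 556.008, -315.945])]
t 0.1 pos [273.17  561.57  221.968] F [ 0.483 -0.214 -0.155] w 87.9 
 delta cm [ -7.376   7.207 -32.75 ] rot [ 0.001  0.795 -0.001]
```

Call:
carry_out(delta_pos=[[-0.9,0.9,-4.1],[-1.8,1.8,-8.2],[-2.8,2.7,-12.3],[-3.7,3.6,-16.4],[-4.6,4.5,-20.5],[-5.5,5.4,-24.6],[-6.5,6.3,-28.7],[-7.4,7.2,-32.7],[-7.4,7.2,-32.7],[-7.4,7.2,-32.7],[-7.4,7.2,-32.7]], rotation=[[0,0.1,0],[0,0.2,0],[0,0.3,0],[0,0.4,0],[0,0.5,0],[0,0.6,0],[0,0.7,0],[0,0.795,0],[0,0.795,0],[0,0.795,0],[0,0.795,0]], hand=0)

```text
t: 1.02
ee_pos: [534.7, 352.1, 150.2]
orientation: [-1.556, -0.252, 0.254]
ft_force: [0.1, 0.2, 0.1]
width: 87.9
```

Run:
```python
from h import *
gow('L',0,45)
im=ctrl.get_image('wrist');cv2.imwrite('pics/w1.png',im[:,:,::-1])
im=ctrl.get_image('top');cv2.imwrite('pics/t1.png',im[:,:,::-1])
```

```text
t 1.02 pos [534.724 352.134 150.234] F [0.142 0.184 0.14 ] w 87.9 
 delta cm [ 0.065 10.523 -0.045] rot [-0.    -0.    -0.001]
```

View pics/w1.png

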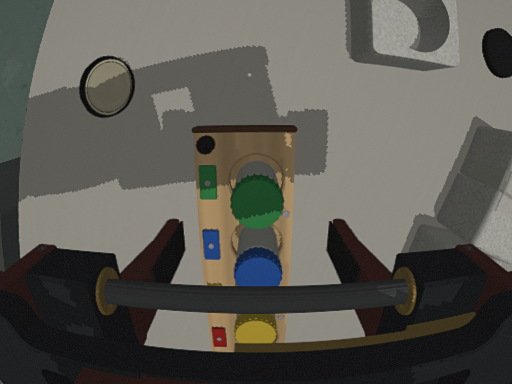

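View pics/t1.png

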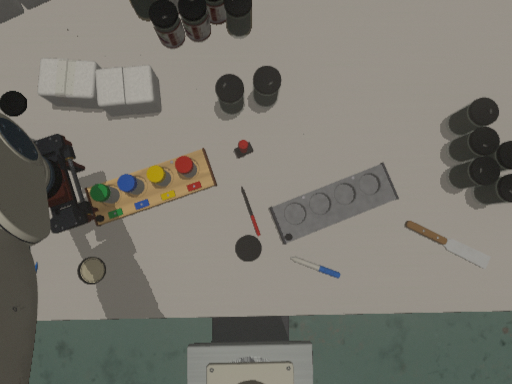

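```bash
cat >> h.py <<'E'
def wcast(uv,z,o=None):
    o=o or ctrl.get_obs();c=ctrl.camera_info('wrist');f=192/np.tan(np.radians(c['fov_y'])/2)
    d=np.array(uv)-[c['cx'],c['cy']];r=np.linalg.norm(d);th=r/f
    v=np.append(d/r*np.sin(th),np.cos(th)) if r>0 else np.array([0,0,1.])
    T=np.array(c['T_tool_cam']);R=Ro.from_rotvec(o['orientation']).as_matrix()
    O=R@T[:3,3]+o['ee_pos'];D=R@T[:3,:3]@v
    return O+D*(z-O[2])/D[2]
E
python3 - <<'E'
from h import *
for z in(131,150,250,300): print(z,proj('top',np.array([535,352,z])))
for nm,uv,z,in(('green tag',(208,183),27),('blue tag',(211,244),27),('peg',(206,144),36),('green cap',(257,200),92),('blue cap',(258,269),92),('red tag',(219,337),27)):
    print(nm,wcast(uv,z))
print('exp tags',[LC+rot(LY)@[-37,k] for k in K],LC+rot(LY)@[-37,144])
E
```

```text
131 [ 90.823 190.49 ]
150 [ 86.918 189.559]
250 [ 62.746 183.796]
300 [ 47.765 180.225]
green tag [488.273 338.034  27.   ]
blue tag [509.688 273.395  27.   ]
peg [476.209 376.795  36.   ]
green cap [533.458 356.97   92.   ]
blue cap [554.443 297.743  92.   ]
red tag [554.536 141.455  27.   ]
exp tags [array([488.885, 336.326]), array([511.104, 269.946]), array([533.323, 203.566]), array([555.542, 137.186])] [476.506 373.309]
```

Call:
carry_out(delta_pos=[[0.1,2.5,0],[0.1,5,0],[0.1,7.5,0],[0.1,9.5,0],[0.1,10.5,0],[0.1,10.5,0],[0.1,10.5,0]], rotation=[[0,0,0],[0,0,0],[0,0,0],[0,0,0],[0,0,0],[0,0,0],[0,0,0]])

```text
t: 1.7
ee_pos: [535.5, 353.7, 46.1]
orientation: [-1.556, -0.255, 0.255]
ft_force: [-0.2, 1.4, 0.8]
width: 87.8
```

Run:
```python
from h import *
gow('L',0,45)
im=ctrl.get_image('wrist');cv2.imwrite('pics/w2.png',im[:,:,::-1])
im=ctrl.get_image('side');cv2.imwrite('pics/s2.png',cv2.resize(im[60:220,200:360,::-1],None,fx=3,fy=3))
```

```text
t 1.7 pos [535.456 353.718  46.082] F [-0.226  1.35   0.787] w 87.8 
 delta cm [-0.069  0.108 -0.171] rot [-0.     0.002 -0.   ]
```

View pics/w2.png

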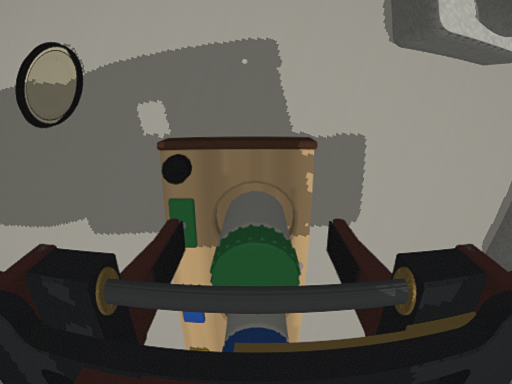

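View pics/s2.png

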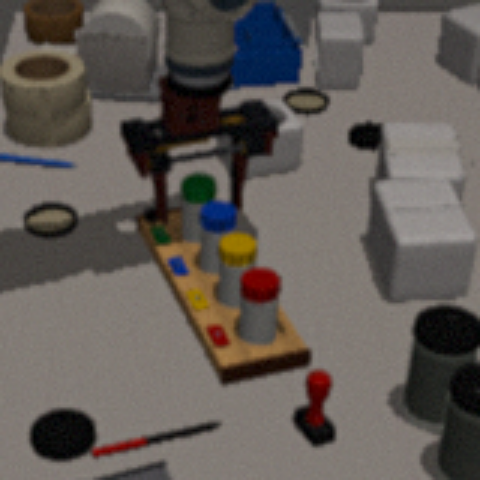

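Call:
carry_out(delta_pos=[[0,0,0],[0,0,0],[0,0,0],[0,0,0],[0,0,0],[0,0,0],[0,0,0],[0,0,0]], rotation=[[0,0,0],[0,0,0],[0,0,0],[0,0,0],[0,0,0],[0,0,0],[0,0,0],[0,0,0]], hand=255)

```text
t: 2.47
ee_pos: [536.0, 352.7, 45.6]
orientation: [-1.556, -0.253, 0.254]
ft_force: [-0.3, -0.7, 1.3]
width: 41.6
```

```bash
python3 -c "
from h import *
gow('L',0,45);gow('L',0,170)"
```

```text
t 2.47 pos [535.975 352.664  45.644] F [-0.262 -0.674  1.349] w 41.6 
 delta cm [-0.084  0.064 -0.055] rot [ 0. -0. -0.]
t 2.47 pos [535.975 352.664  45.644] F [-0.262 -0.674  1.349] w 41.6 
 delta cm [ -0.086 -12.436  -0.055] rot [ 0. -0. -0.]
```

Call:
carry_out(delta_pos=[[0,-1,0],[0,-3,0],[0,-6,0],[0,-9,0],[0,-11.5,0],[0,-12.5,0],[0,-12.5,0]], rotation=[[0,0,0],[0,0,0],[0,0,0],[0,0,0],[0,0,0],[0,0,0],[0,0,0]])

```text
t: 3.05
ee_pos: [537.4, 353.7, 173.9]
orientation: [-1.554, -0.257, 0.25]
ft_force: [0.5, 0.5, -1.8]
width: 41.8
```

```bash
python3 -c "
from h import *
gow('S',3,170)"
```

```text
t 3.05 pos [537.445 353.66  173.864] F [ 0.466  0.524 -1.783] w 41.8 
 delta cm [-19.495   0.201 -64.087] rot [-0.001 -0.039  0.005]
```

Call:
carry_out(delta_pos=[[-0.3,0,-1],[-0.9,0,-3],[-1.8,0,-6],[-2.8,0,-9.2],[-3.8,0,-12.4],[-4.8,0,-15.6],[-5.7,0,-18.8],[-6.7,0,-22],[-7.7,0,-25.2],[-8.6,0,-28.4],[-9.6,0,-31.6],[-10.6,0,-34.8]], rotation=[[0,0,0],[0,0,0],[0,0,0],[0,0,0],[0,0,0],[0,-0.01,0],[0,-0.02,0],[0,-0.02,0],[0,-0.02,0],[0,-0.02,0],[0,-0.02,0],[0,-0.02,0]])

```text
t: 4.05
ee_pos: [543.8, -13.0, 168.4]
orientation: [-1.553, -0.266, 0.272]
ft_force: [0.3, 0.2, -1.0]
width: 41.6
```

```bash
python3 -c "
from h import *
gow('S',3,170)"
```

```text
t 4.05 pos [543.832 -13.005 168.438] F [ 0.299  0.243 -1.003] w 41.6 
 delta cm [ -9.041  -0.162 -28.939] rot [-0.001 -0.019 -0.004]
```

Call:
carry_out(delta_pos=[[-1,0,-3.2],[-2,0,-6.4],[-3,0,-9.6],[-4,0,-12.8],[-5,0,-16],[-5.9,0,-19.2],[-6.8,0,-22],[-7.6,0,-24.6],[-8.3,0,-27],[-8.8,0,-28.6],[-8.95,0,-29.1],[-8.95,0,-29.1]], rotation=[[0,0,0],[0,0,0],[0,-0.01,0],[0,-0.01,0],[0,-0.01,0],[0,-0.02,0],[0,-0.02,0],[0,-0.02,0],[0,-0.02,0],[0,-0.02,0],[0,-0.02,0],[0,-0.02,0]])

```text
t: 5.05
ee_pos: [558.5, -315.7, 169.1]
orientation: [-1.551, -0.282, 0.285]
ft_force: [-0.2, 0.9, -1.4]
width: 42.1
```

Call:
carry_out(delta_pos=[[0,0,0],[0,0,0]], rotation=[[0,0,0],[0,0,0]])

```text
t: 5.22
ee_pos: [559.1, -313.6, 170.1]
orientation: [-1.551, -0.285, 0.286]
ft_force: [-0.4, -0.6, -1.0]
width: 41.4
```

Run:
```python
from h import *
gow('S',3,170)
im=ctrl.get_image('wrist');cv2.imwrite('pics/w3.png',im[:,:,::-1])
im=ctrl.get_image('side');cv2.imwrite('pics/s3.png',cv2.resize(im[180:384,180:380,::-1],None,fx=2.8,fy=2.8))
```

```text
t 5.22 pos [ 559.146 -313.604  170.149] F [-0.395 -0.649 -0.994] w 41.4 
 delta cm [-0.377  0.015 -0.107] rot [-0.001  0.002 -0.001]
```

View pics/w3.png

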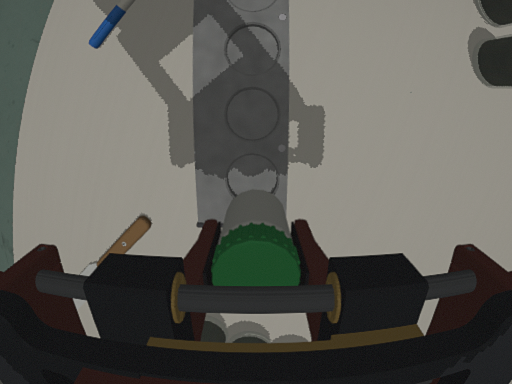

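View pics/s3.png

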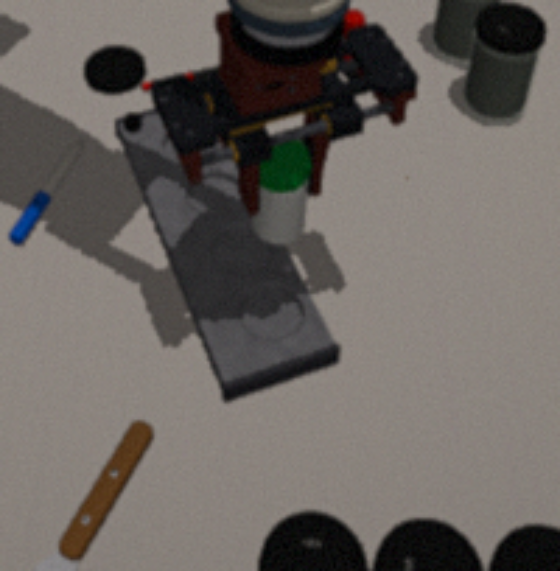

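Run:
```python
from h import *
im=cv2.imread('pics/w3.png');cv2.imwrite('pics/w3z.png',cv2.resize(im[0:240,170:320],None,fx=3.3,fy=2.5) if 0 else cv2.resize(im[0:230,150:350],None,fx=2.6,fy=2.6,interpolation=cv2.INTER_CUBIC))
for uv in((253,48),(252,114),(252,178)): print(wcast(uv,22))
g=cv2.cvtColor(im,cv2.COLOR_BGR2GRAY)
C=cv2.HoughCircles(g[:215,180:310],cv2.HOUGH_GRADIENT,1.5,50,param1=60,param2=20,minRadius=20,maxRadius=32)
for x,y,r in C[0]: print(x+180,y,r,wcast((x+180,y),22)[:2])
```

```text
[ 507.832 -186.606   22.   ]
[ 531.715 -252.196   22.   ]
[ 555.98  -316.236   22.   ]
251.25 113.25 24.8 [ 530.711 -251.737]
252.75 50.25 24.2 [ 508.462 -188.976]
251.25 176.25 22.85 [ 554.54  -314.707]
201.75 48.75 31.1 [ 457.87  -204.821]
```

View pics/w3z.png

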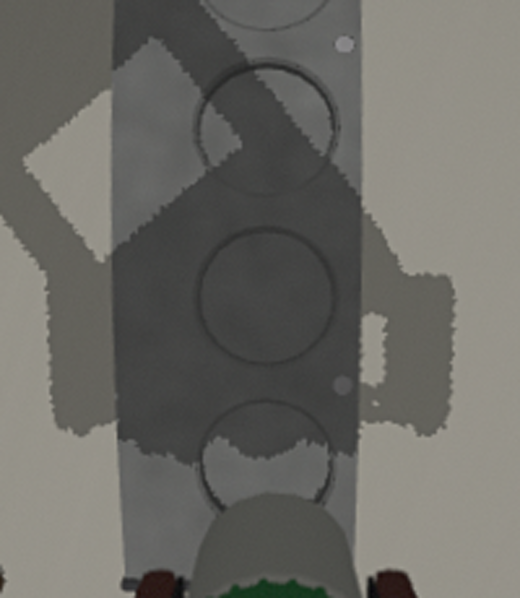

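Run:
```python
from h import *
o=ctrl.get_obs()
im=cv2.imread('pics/w3.png');hsv=cv2.cvtColor(im,cv2.COLOR_BGR2HSV)
M=((abs(hsv[:,:,0].astype(int)-70)<20)&(hsv[:,:,1]>120)).astype(np.uint8);M[:200]=0;M[:,:190]=0;M[:,330:]=0
ys,xs=np.nonzero(M);print(xs.min(),xs.max(),ys.min(),ys.max(), [(y,(M[y]>0).sum()) for y in range(225,300,5)])
for v in(255,262,270): print(v,wcast((256,v),216.5)[:2])
for u in(212,300): print(wcast((u,265),216.5)[:2])
gow('S',3,150)
```

```text
211 300 223 285 [(225, np.int64(16)), (230, np.int64(44)), (235, np.int64(56)), (240, np.int64(69)), (245, np.int64(76)), (250, np.int64(82)), (255, np.int64(84)), (260, np.int64(88)), (265, np.int64(87)), (270, np.int64(90)), (275, np.int64(89)), (280, np.int64(88)), (285, np.int64(84)), (290, np.int64(0)), (295, np.int64(0))]
255 [ 554.868 -302.404]
262 [ 556.16  -305.786]
270 [ 557.681 -309.765]
[ 538.141 -314.649]
[ 575.53  -300.418]
t 5.32 pos [ 559.548 -313.698  170.649] F [ 0.422 -0.415 -0.51 ] w 41.7 
 delta cm [-0.41   2.065 -0.085] rot [-0.     0.002 -0.   ]
```

Call:
carry_out(delta_pos=[[-0.4,0,-0.1],[-0.4,1,-0.1],[-0.4,3,-0.1],[-0.4,5.5,-0.1],[-0.4,8,-0.1],[-0.4,9,-0.1],[-0.4,9.5,-0.1],[-0.4,10.5,-0.1],[-0.4,11.3,-0.1],[-0.4,11.9,-0.1],[-0.4,12.3,-0.1],[-0.4,12.3,-0.1]], rotation=[[0,0,0],[0,0,0],[0,0,0],[0,0,0],[0,0,0],[0,0,0],[0,0,0],[0,0,0],[0,0,0],[0,0,0],[0,0,0],[0,0,0]])

```text
t: 6.32
ee_pos: [556.0, -317.3, 47.2]
orientation: [-1.552, -0.284, 0.285]
ft_force: [-0.4, -0.1, -1.1]
width: 41.6
```

Run:
```python
from h import *
gow('S',3,45.6)
im=ctrl.get_image('wrist');cv2.imwrite('pics/w4.png',im[:,:,::-1])
im=ctrl.get_image('side');cv2.imwrite('pics/s4.png',cv2.resize(im[180:384,180:380,::-1],None,fx=2.8,fy=2.8))
```

```text
t 6.32 pos [ 555.963 -317.296   47.188] F [-0.35  -0.063 -1.056] w 41.6 
 delta cm [0.052 0.159 0.125] rot [-0.     0.001 -0.   ]
```

View pics/w4.png

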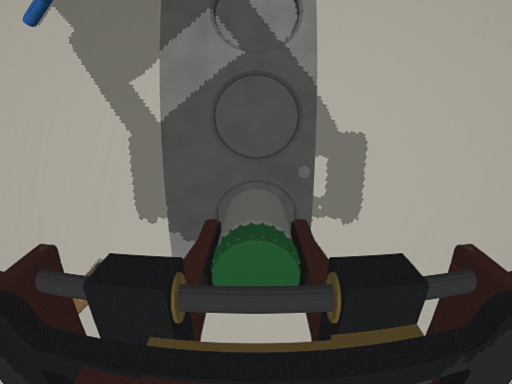

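View pics/s4.png

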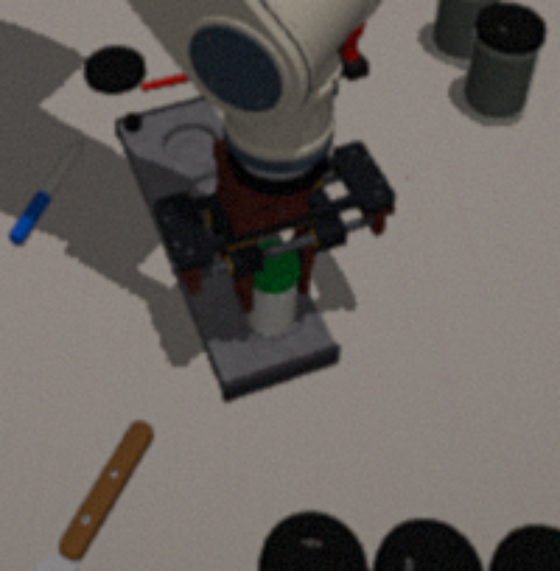

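Call:
carry_out(delta_pos=[[0,0.06,0.05],[0,0.12,0.1],[0,0.12,0.1],[0,0.12,0.1]], rotation=[[0,0,0],[0,0,0],[0,0,0],[0,0,0]])

```text
t: 6.75
ee_pos: [555.9, -316.5, 46.7]
orientation: [-1.552, -0.285, 0.285]
ft_force: [0.2, 0.0, -1.4]
width: 41.7
```

Call:
carry_out(delta_pos=[[0,0,0],[0,0,0],[0,0,0],[0,0,0],[0,0,0],[0,0,0],[0,0,0],[0,0,0]], rotation=[[0,0,0],[0,0,0],[0,0,0],[0,0,0],[0,0,0],[0,0,0],[0,0,0],[0,0,0]], hand=0)

```text
t: 7.42
ee_pos: [555.8, -316.5, 46.5]
orientation: [-1.552, -0.285, 0.285]
ft_force: [-0.1, 0.0, -0.1]
width: 87.3
```

Call:
carry_out(delta_pos=[[0,-2,0],[0,-5,0],[0,-8,0],[0,-11,0],[0,-12.4,0],[0,-12.4,0],[0,-12.4,0]], rotation=[[0,0,0],[0,0,0],[0,0,0],[0,0,0],[0,0,0],[0,0,0],[0,0,0]])

```text
t: 8.0
ee_pos: [556.0, -316.6, 171.0]
orientation: [-1.553, -0.286, 0.284]
ft_force: [-0.0, -0.5, -0.1]
width: 87.9
```

Run:
```python
from h import *
gow('L',1,170)
im=ctrl.get_image('wrist');cv2.imwrite('pics/w5.png',im[:,:,::-1])
```

```text
t 8.0 pos [ 556.049 -316.629  170.988] F [-0.007 -0.453 -0.141] w 87.9 
 delta cm [21.522  0.05  56.235] rot [0.001 0.04  0.001]
```

View pics/w5.png

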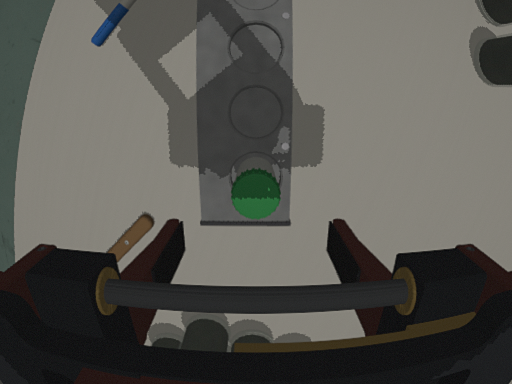

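Call:
carry_out(delta_pos=[[0.7,0,2],[1.9,0,5],[3.3,0,8.7],[4.7,0,12.3],[6.1,0,16],[7.5,0,19.6],[8.9,0,23.3],[10.3,0,26.9],[11.7,0,30.6],[13.1,0,34.2],[14.5,0,37.9],[15.9,0,41.5]], rotation=[[0,0,0],[0,0.01,0],[0,0.02,0],[0,0.03,0],[0,0.04,0],[0,0.04,0],[0,0.04,0],[0,0.04,0],[0,0.04,0],[0,0.04,0],[0,0.04,0],[0,0.04,0]])

```text
t: 9.05
ee_pos: [555.4, 129.6, 168.3]
orientation: [-1.556, -0.251, 0.256]
ft_force: [0.6, -0.1, -0.0]
width: 87.7
```

Call:
carry_out(delta_pos=[[1.4,0,3.7],[2.8,0,7.3],[4,0,10.5],[5,0,13],[5.6,0,14.5],[5.6,0,14.7],[5.6,0,14.7],[5.6,0,14.7]], rotation=[[0,0,0],[0,0,0],[0,0,0],[0,0,0],[0,0,0],[0,0,0],[0,0,0],[0,0,0]])

```text
t: 9.72
ee_pos: [562.9, 283.7, 169.5]
orientation: [-1.557, -0.252, 0.255]
ft_force: [-0.1, -0.2, 0.1]
width: 88.0
```

Run:
```python
from h import *
gow('L',1,45)
im=ctrl.get_image('wrist');cv2.imwrite('pics/w6.png',im[:,:,::-1])
```

```text
t 9.72 pos [562.903 283.672 169.454] F [-0.115 -0.218  0.106] w 88.0 
 delta cm [-0.421 12.446  0.35 ] rot [ 0.001 -0.    -0.002]
```

View pics/w6.png

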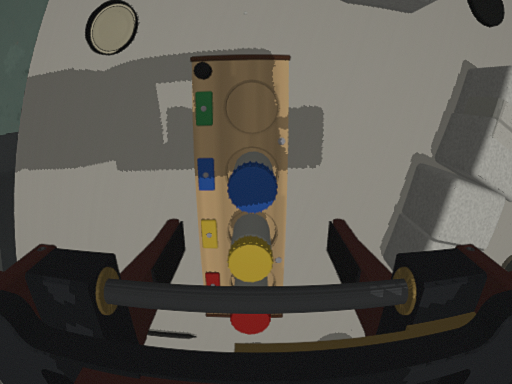

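Run:
```python
from h import *
print(wcast((251,107),22),well('L',0))
for uv in((204,108),(206,174)): print(wcast(uv,27))
```

```text
[534.582 352.458  22.   ] [535.351 351.879]
[489.036 337.095  27.   ]
[511.129 270.99   27.   ]
```

Call:
carry_out(delta_pos=[[-0.4,0,0.4],[-0.4,1.5,0.4],[-0.4,4,0.4],[-0.4,7,0.4],[-0.4,9.5,0.4],[-0.4,11.5,0.4],[-0.4,12.4,0.4],[-0.4,12.4,0.4],[-0.4,12.4,0.4]], rotation=[[0,0,0],[0,0,0],[0,0,0],[0,0,0],[0,0,0],[0,0,0],[0,0,0],[0,0,0],[0,0,0]])

```text
t: 10.52
ee_pos: [558.6, 287.2, 46.9]
orientation: [-1.556, -0.253, 0.253]
ft_force: [0.8, 0.7, -0.1]
width: 87.9
```

Call:
carry_out(delta_pos=[[0,0,0],[0,0,0],[0,0,0],[0,0,0],[0,0,0],[0,0,0],[0,0,0],[0,0,0]], rotation=[[0,0,0],[0,0,0],[0,0,0],[0,0,0],[0,0,0],[0,0,0],[0,0,0],[0,0,0]], hand=255)

```text
t: 11.18
ee_pos: [558.4, 287.6, 46.5]
orientation: [-1.556, -0.254, 0.254]
ft_force: [-0.0, 0.1, 1.0]
width: 41.6
```

Call:
carry_out(delta_pos=[[0,-1,0],[0,-3,0],[0,-6,0],[0,-9,0],[0,-11.5,0],[0,-12.5,0],[0,-12.5,0],[0,-12.5,0]], rotation=[[0,0,0],[0,0,0],[0,0,0],[0,0,0],[0,0,0],[0,0,0],[0,0,0],[0,0,0]])

```text
t: 11.85
ee_pos: [558.2, 287.5, 171.2]
orientation: [-1.556, -0.253, 0.253]
ft_force: [-0.2, 0.2, -2.7]
width: 41.9
```

```bash
python3 -c "
from h import *
gow('S',2,170)"
```

```text
t 11.85 pos [558.156 287.455 171.217] F [-0.218  0.228 -2.746] w 41.9 
 delta cm [-19.627   0.124 -50.158] rot [ 0.    -0.039 -0.   ]
```

Call:
carry_out(delta_pos=[[-0.4,0,-1],[-1.2,0,-3],[-2.2,0,-5.6],[-3.2,0,-8.2],[-4.3,0,-11],[-5.4,0,-13.8],[-6.5,0,-16.6],[-7.6,0,-19.4],[-8.7,0,-22.2],[-9.8,0,-25],[-10.9,0,-27.8],[-12,0,-30.6]], rotation=[[0,0,0],[0,0,0],[0,-0.01,0],[0,-0.02,0],[0,-0.02,0],[0,-0.03,0],[0,-0.04,0],[0,-0.04,0],[0,-0.04,0],[0,-0.04,0],[0,-0.04,0],[0,-0.04,0]])

```text
t: 12.85
ee_pos: [539.8, -42.5, 169.5]
orientation: [-1.551, -0.282, 0.288]
ft_force: [0.0, -0.3, -3.1]
width: 42.0
```

```bash
python3 -c "
from h import *
gow('S',2,170)"
```

```text
t 12.85 pos [539.757 -42.528 169.463] F [ 0.016 -0.302 -3.134] w 42.0 
 delta cm [ -8.181  -0.055 -19.138] rot [-0.002  0.001 -0.004]
```

Call:
carry_out(delta_pos=[[-1.2,0,-2.8],[-2.4,0,-5.6],[-3.6,0,-8.4],[-4.8,0,-11.2],[-6,0,-14],[-7.1,0,-16.4],[-7.9,0,-18.2],[-8.3,0,-19.1],[-8.35,0,-19.3],[-8.35,0,-19.3],[-8.35,0,-19.3]], rotation=[[0,0,0],[0,0,0],[0,0,0],[0,0,0],[0,0,0],[0,0,0],[0,0,0],[0,0,0],[0,0,0],[0,0,0],[0,0,0]])

```text
t: 13.77
ee_pos: [531.7, -249.7, 170.7]
orientation: [-1.551, -0.284, 0.286]
ft_force: [0.1, 1.0, -3.0]
width: 41.4
```

```bash
python3 -c "
from h import *
gow('S',2,47.3)"
```

```text
t 13.77 pos [ 531.702 -249.696  170.668] F [ 0.068  0.993 -2.997] w 41.4 
 delta cm [-0.061 12.337 -0.075] rot [-0.001  0.001 -0.001]
```

Call:
carry_out(delta_pos=[[0,1,-0.1],[0,3,-0.1],[0,5.5,-0.1],[0,8,-0.1],[0,9,-0.1],[0,9.5,-0.1],[0,10.5,-0.1],[0,11.3,-0.1],[0,11.9,-0.1],[0,12.35,-0.1],[0,12.35,-0.1],[0,12.35,-0.1]], rotation=[[0,0,0],[0,0,0],[0,0,0],[0,0,0],[0,0,0],[0,0,0],[0,0,0],[0,0,0],[0,0,0],[0,0,0],[0,0,0],[0,0,0]])

```text
t: 14.77
ee_pos: [532.7, -251.7, 48.1]
orientation: [-1.552, -0.285, 0.285]
ft_force: [-0.7, 0.4, -0.8]
width: 41.9
```

Run:
```python
from h import *
gow('S',2,46.7)
im=ctrl.get_image('wrist');cv2.imwrite('pics/w7.png',im[:,:,::-1])
```

```text
t 14.77 pos [ 532.71  -251.742   48.1  ] F [-0.686  0.398 -0.8  ] w 41.9 
 delta cm [-0.095  0.14   0.171] rot [0.    0.001 0.   ]
```

View pics/w7.png

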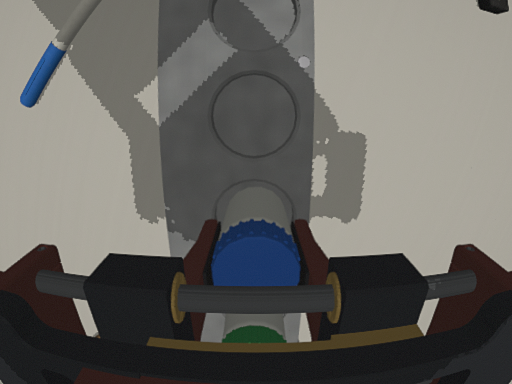

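Blue is inside well 3 (rim arc symmetric around the jar at (255,200)). Lower the last mm, release, retreat.

Call:
carry_out(delta_pos=[[0,0.06,0.05],[0,0.13,0.05],[0,0.13,0.05],[0,0.13,0.05]], rotation=[[0,0,0],[0,0,0],[0,0,0],[0,0,0]])

```text
t: 15.15
ee_pos: [532.5, -251.2, 46.8]
orientation: [-1.552, -0.285, 0.285]
ft_force: [0.6, -0.6, -2.1]
width: 41.7
```

Call:
carry_out(delta_pos=[[0,0,0],[0,0,0],[0,0,0],[0,0,0],[0,0,0],[0,0,0],[0,0,0],[0,0,0]], rotation=[[0,0,0],[0,0,0],[0,0,0],[0,0,0],[0,0,0],[0,0,0],[0,0,0],[0,0,0]], hand=0)

```text
t: 15.82
ee_pos: [532.5, -251.2, 46.7]
orientation: [-1.552, -0.285, 0.285]
ft_force: [-0.4, 0.2, -0.1]
width: 87.5
```

Call:
carry_out(delta_pos=[[0,-2,0],[0,-5,0],[0,-8,0],[0,-11,0],[0,-12.4,0],[0,-12.4,0],[0,-12.4,0]], rotation=[[0,0,0],[0,0,0],[0,0,0],[0,0,0],[0,0,0],[0,0,0],[0,0,0]])

```text
t: 16.4
ee_pos: [532.7, -251.3, 171.1]
orientation: [-1.553, -0.286, 0.284]
ft_force: [0.1, -0.4, -0.4]
width: 87.5
```

Run:
```python
from h import *
gow('L',2,170)
im=ctrl.get_image('wrist');cv2.imwrite('pics/w8.png',im[:,:,::-1])
```

```text
t 16.4 pos [ 532.689 -251.271  171.106] F [ 0.067 -0.382 -0.353] w 87.5 
 delta cm [21.107  0.084 42.301] rot [0.001 0.04  0.001]
```

View pics/w8.png

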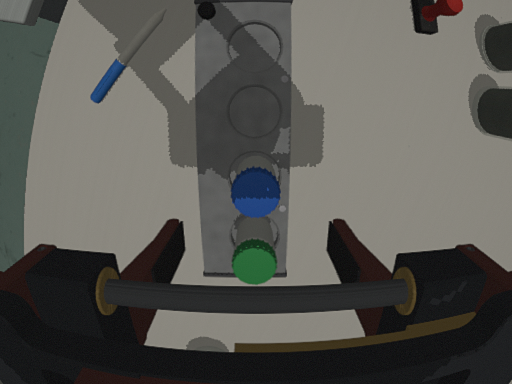

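Call:
carry_out(delta_pos=[[0.9,0,1.8],[2.2,0,4.5],[3.7,0,7.5],[5.2,0,10.5],[6.7,0,13.5],[8.2,0,16.5],[9.7,0,19.5],[11.2,0,22.5],[12.7,0,25.5],[14.2,0,28.5],[15.7,0,31.5],[17.2,0,34.5]], rotation=[[0,0,0],[0,0.01,0],[0,0.02,0],[0,0.03,0],[0,0.04,0],[0,0.04,0],[0,0.04,0],[0,0.04,0],[0,0.04,0],[0,0.04,0],[0,0.04,0],[0,0.04,0]])

```text
t: 17.45
ee_pos: [569.4, 133.8, 168.4]
orientation: [-1.556, -0.251, 0.256]
ft_force: [-0.1, 0.2, 0.4]
width: 87.8
```

Call:
carry_out(delta_pos=[[1.4,0,3],[2.5,0,5.5],[3.3,0,7.3],[3.6,0,7.95],[3.6,0,7.95],[3.6,0,7.95],[3.6,0,7.95]], rotation=[[0,0,0],[0,0,0],[0,0,0],[0,0,0],[0,0,0],[0,0,0],[0,0,0]])

```text
t: 18.03
ee_pos: [579.1, 217.8, 169.8]
orientation: [-1.557, -0.251, 0.254]
ft_force: [0.0, -0.6, 0.6]
width: 87.9
```

```bash
python3 -c "
from h import *
gow('L',2,46)"
```

```text
t 18.03 pos [579.09  217.814 169.809] F [ 0.047 -0.578  0.57 ] w 87.9 
 delta cm [ 0.131 12.381  0.106] rot [ 0.    -0.001 -0.002]
```

Call:
carry_out(delta_pos=[[0.1,0,0.1],[0.1,1.5,0.1],[0.1,4,0.1],[0.1,7,0.1],[0.1,9.5,0.1],[0.1,11.5,0.1],[0.1,12.4,0.1],[0.1,12.4,0.1],[0.1,12.4,0.1]], rotation=[[0,0,0],[0,0,0],[0,0,0],[0,0,0],[0,0,0],[0,0,0],[0,0,0],[0,0,0],[0,0,0]])

```text
t: 18.78
ee_pos: [580.6, 220.0, 47.0]
orientation: [-1.556, -0.253, 0.253]
ft_force: [0.5, -0.6, 0.9]
width: 87.8
```

Call:
carry_out(delta_pos=[[0,0,0],[0,0,0],[0,0,0],[0,0,0],[0,0,0],[0,0,0],[0,0,0],[0,0,0]], rotation=[[0,0,0],[0,0,0],[0,0,0],[0,0,0],[0,0,0],[0,0,0],[0,0,0],[0,0,0]], hand=255)

```text
t: 19.45
ee_pos: [580.1, 220.4, 46.7]
orientation: [-1.556, -0.253, 0.254]
ft_force: [-1.5, -0.9, 3.1]
width: 41.8
```

Call:
carry_out(delta_pos=[[0,-1,0],[0,-3,0],[0,-6,0],[0,-9,0],[0,-11.5,0],[0,-12.5,0],[0,-12.5,0],[0,-12.5,0]], rotation=[[0,0,0],[0,0,0],[0,0,0],[0,0,0],[0,0,0],[0,0,0],[0,0,0],[0,0,0]])

```text
t: 20.12
ee_pos: [580.0, 220.4, 171.5]
orientation: [-1.556, -0.254, 0.253]
ft_force: [-0.7, 1.4, -1.7]
width: 41.8
```

```bash
python3 -c "
from h import *
gow('S',1,170)"
```

```text
t 20.12 pos [580.038 220.41  171.505] F [-0.65   1.397 -1.704] w 41.8 
 delta cm [-19.848   0.145 -36.11 ] rot [-0.    -0.039  0.   ]
```

Call:
carry_out(delta_pos=[[-0.5,0,-1],[-1.4,0,-2.5],[-2.5,0,-4.5],[-3.8,0,-6.8],[-5.2,0,-9.3],[-6.6,0,-11.9],[-8,0,-14.5],[-9.4,0,-17.1],[-10.8,0,-19.7],[-12.2,0,-22.3],[-13.6,0,-24.8],[-15,0,-27.3]], rotation=[[0,0,0],[0,0,0],[0,-0.01,0],[0,-0.02,0],[0,-0.03,0],[0,-0.04,0],[0,-0.04,0],[0,-0.04,0],[0,-0.04,0],[0,-0.04,0],[0,-0.04,0],[0,-0.04,0]])

```text
t: 21.12
ee_pos: [522.2, -88.4, 170.2]
orientation: [-1.551, -0.282, 0.287]
ft_force: [0.1, 0.8, -1.6]
width: 41.8
```

Call:
carry_out(delta_pos=[[-1.4,0,-2.4],[-2.7,0,-4.6],[-3.8,0,-6.4],[-4.6,0,-7.7],[-5.1,0,-8.5],[-5.2,0,-8.7],[-5.2,0,-8.7],[-5.2,0,-8.7],[-5.2,0,-8.7]], rotation=[[0,0,0],[0,0,0],[0,0,0],[0,0,0],[0,0,0],[0,0,0],[0,0,0],[0,0,0],[0,0,0]])

```text
t: 21.87
ee_pos: [506.8, -185.0, 171.4]
orientation: [-1.551, -0.285, 0.286]
ft_force: [1.1, -0.4, -2.1]
width: 41.9
```

```bash
python3 -c "
from h import *
gow('S',1,47.3)"
```

```text
t 21.87 pos [ 506.849 -185.019  171.448] F [ 1.126 -0.373 -2.12 ] w 41.9 
 delta cm [-0.036 12.415  0.009] rot [-0.     0.002 -0.   ]
```

Call:
carry_out(delta_pos=[[0,1,-0.05],[0,3,-0.05],[0,5.5,-0.05],[0,8,-0.05],[0,9,-0.05],[0,9.5,-0.05],[0,10.5,-0.05],[0,11.3,-0.05],[0,11.9,-0.05],[0,12.4,-0.05],[0,12.4,-0.05],[0,12.4,-0.05]], rotation=[[0,0,0],[0,0,0],[0,0,0],[0,0,0],[0,0,0],[0,0,0],[0,0,0],[0,0,0],[0,0,0],[0,0,0],[0,0,0],[0,0,0]])

```text
t: 22.87
ee_pos: [507.2, -186.3, 47.8]
orientation: [-1.552, -0.285, 0.285]
ft_force: [0.6, 1.3, -0.9]
width: 41.8
```

Run:
```python
from h import *
gow('S',1,46.9)
im=ctrl.get_image('wrist');cv2.imwrite('pics/w9.png',im[:,:,::-1])
```

```text
t 22.87 pos [ 507.232 -186.328   47.759] F [ 0.648  1.299 -0.925] w 41.8 
 delta cm [-0.029  0.086  0.151] rot [0.    0.001 0.   ]
```

View pics/w9.png

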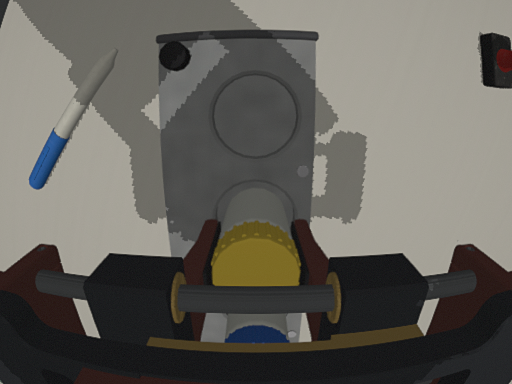

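Yellow is in well 2 (arc centred about (255,200)); the free well 1 at (255,115) is beside the peg at (175,56). Release.

Call:
carry_out(delta_pos=[[0,0.05,0],[0,0.1,0],[0,0.1,0],[0,0.1,0]], rotation=[[0,0,0],[0,0,0],[0,0,0],[0,0,0]])

```text
t: 23.25
ee_pos: [507.2, -186.3, 46.9]
orientation: [-1.552, -0.285, 0.285]
ft_force: [-0.1, -0.2, -0.5]
width: 41.6
```

Call:
carry_out(delta_pos=[[0,0,0],[0,0,0],[0,0,0],[0,0,0],[0,0,0],[0,0,0],[0,0,0],[0,0,0]], rotation=[[0,0,0],[0,0,0],[0,0,0],[0,0,0],[0,0,0],[0,0,0],[0,0,0],[0,0,0]], hand=0)

```text
t: 23.92
ee_pos: [507.1, -186.3, 46.7]
orientation: [-1.552, -0.285, 0.285]
ft_force: [-0.3, -0.2, -0.2]
width: 87.5
```

Call:
carry_out(delta_pos=[[0,-2,0],[0,-5,0],[0,-8,0],[0,-11,0],[0,-12.4,0],[0,-12.4,0],[0,-12.4,0]], rotation=[[0,0,0],[0,0,0],[0,0,0],[0,0,0],[0,0,0],[0,0,0],[0,0,0]])

```text
t: 24.5
ee_pos: [507.5, -186.4, 171.2]
orientation: [-1.553, -0.286, 0.284]
ft_force: [-0.3, -0.3, 0.4]
width: 88.0
```

Run:
```python
from h import *
gow('L',3,170)
im=ctrl.get_image('wrist');cv2.imwrite('pics/w10.png',im[:,:,::-1])
```

```text
t 24.5 pos [ 507.452 -186.377  171.199] F [-0.271 -0.345  0.419] w 88.0 
 delta cm [20.881  0.113 28.344] rot [0.001 0.04  0.001]
```

View pics/w10.png

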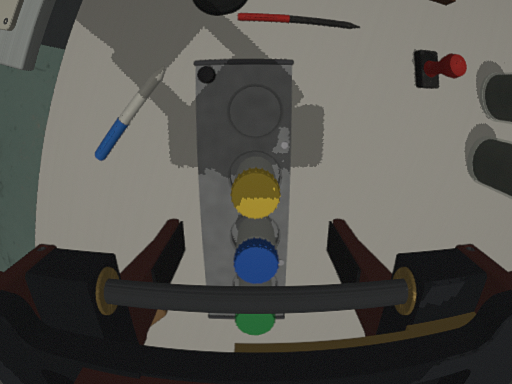

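Call:
carry_out(delta_pos=[[0.8,0,1.1],[2.2,0,3],[4,0,5.4],[5.8,0,7.9],[7.6,0,10.3],[9.4,0,12.7],[11.2,0,15.2],[13,0,17.6],[14.8,0,20.1],[16.5,0,22.4],[18,0,24.4]], rotation=[[0,0,0],[0,0.01,0],[0,0.02,0],[0,0.03,0],[0,0.04,0],[0,0.04,0],[0,0.04,0],[0,0.04,0],[0,0.04,0],[0,0.04,0],[0,0.04,0]])

```text
t: 25.47
ee_pos: [587.8, 107.5, 168.4]
orientation: [-1.556, -0.251, 0.257]
ft_force: [0.4, -0.4, -0.1]
width: 88.2
```

Call:
carry_out(delta_pos=[[1.2,0,1.7],[2.1,0,3],[2.6,0,3.8],[2.75,0,4],[2.75,0,4],[2.75,0,4],[2.75,0,4]], rotation=[[0,0,0],[0,0,0],[0,0,0],[0,0,0],[0,0,0],[0,0,0],[0,0,0]])

```text
t: 26.05
ee_pos: [601.8, 151.3, 170.5]
orientation: [-1.556, -0.252, 0.253]
ft_force: [-0.8, 0.2, -0.3]
width: 87.8
```

```bash
python3 -c "
from h import *
gow('L',3,46)"
```

```text
t 26.05 pos [601.845 151.335 170.542] F [-0.812  0.19  -0.342] w 87.8 
 delta cm [ 0.067 12.454  0.13 ] rot [ 0.    -0.001 -0.001]
```

Call:
carry_out(delta_pos=[[0,0,0.15],[0,1.5,0.15],[0,4,0.15],[0,7,0.15],[0,9.5,0.15],[0,11.5,0.15],[0,12.4,0.15],[0,12.4,0.15],[0,12.4,0.15]], rotation=[[0,0,0],[0,0,0],[0,0,0],[0,0,0],[0,0,0],[0,0,0],[0,0,0],[0,0,0],[0,0,0]])

```text
t: 26.8
ee_pos: [601.9, 153.6, 47.0]
orientation: [-1.556, -0.253, 0.253]
ft_force: [0.7, 0.1, 0.2]
width: 87.6
```

Call:
carry_out(delta_pos=[[0,0,0],[0,0,0],[0,0,0],[0,0,0],[0,0,0],[0,0,0],[0,0,0],[0,0,0]], rotation=[[0,0,0],[0,0,0],[0,0,0],[0,0,0],[0,0,0],[0,0,0],[0,0,0],[0,0,0]], hand=255)

```text
t: 27.47
ee_pos: [601.4, 153.8, 46.7]
orientation: [-1.556, -0.253, 0.254]
ft_force: [-1.6, -0.4, 2.8]
width: 41.7
```

Call:
carry_out(delta_pos=[[0,-1,0],[0,-3,0],[0,-6,0],[0,-9,0],[0,-11.5,0],[0,-12.5,0],[0,-12.5,0],[0,-12.5,0]], rotation=[[0,0,0],[0,0,0],[0,0,0],[0,0,0],[0,0,0],[0,0,0],[0,0,0],[0,0,0]])

```text
t: 28.13
ee_pos: [601.4, 153.8, 171.5]
orientation: [-1.556, -0.254, 0.253]
ft_force: [-0.1, 0.3, -2.5]
width: 41.4
```

```bash
python3 -c "
from h import *
gow('S',0,170)"
```

```text
t 28.13 pos [601.415 153.776 171.49 ] F [-0.087  0.264 -2.469] w 41.4 
 delta cm [-20.035   0.146 -22.117] rot [ 0.    -0.039  0.   ]
```

Call:
carry_out(delta_pos=[[-0.6,0,-0.7],[-1.6,0,-1.8],[-3.1,0,-3.4],[-4.8,0,-5.3],[-6.5,0,-7.2],[-8.2,0,-9.1],[-9.9,0,-11],[-11.6,0,-12.9],[-13.3,0,-14.7],[-14.9,0,-16.5],[-16.3,0,-18],[-17.5,0,-19.4]], rotation=[[0,0,0],[0,0,0],[0,-0.01,0],[0,-0.02,0],[0,-0.03,0],[0,-0.04,0],[0,-0.04,0],[0,-0.04,0],[0,-0.04,0],[0,-0.04,0],[0,-0.04,0],[0,-0.04,0]])

```text
t: 29.13
ee_pos: [494.5, -87.4, 170.2]
orientation: [-1.551, -0.281, 0.287]
ft_force: [0.2, 0.0, -1.8]
width: 41.5
```

Call:
carry_out(delta_pos=[[-1,0,-1],[-1.8,0,-1.8],[-2.4,0,-2.4],[-2.6,0,-2.65],[-2.6,0,-2.65],[-2.6,0,-2.65],[-2.6,0,-2.65]], rotation=[[0,0,0],[0,0,0],[0,0,0],[0,0,0],[0,0,0],[0,0,0],[0,0,0]])

```text
t: 29.72
ee_pos: [482.6, -119.2, 171.6]
orientation: [-1.552, -0.285, 0.285]
ft_force: [0.7, 0.2, -2.1]
width: 42.1
```

```bash
python3 -c "
from h import *
gow('S',0,47.3)"
```

```text
t 29.72 pos [ 482.608 -119.244  171.6  ] F [ 0.66   0.218 -2.056] w 42.1 
 delta cm [-0.103 12.43   0.004] rot [-0.     0.002  0.   ]
```

Call:
carry_out(delta_pos=[[0,1,-0.1],[0,3,-0.1],[0,5.5,-0.1],[0,8,-0.1],[0,9,-0.1],[0,9.5,-0.1],[0,10.5,-0.1],[0,11.3,-0.1],[0,11.9,-0.1],[0,12.4,-0.1],[0,12.4,-0.1],[0,12.4,-0.1]], rotation=[[0,0,0],[0,0,0],[0,0,0],[0,0,0],[0,0,0],[0,0,0],[0,0,0],[0,0,0],[0,0,0],[0,0,0],[0,0,0],[0,0,0]])

```text
t: 30.72
ee_pos: [482.8, -120.7, 47.8]
orientation: [-1.552, -0.285, 0.285]
ft_force: [0.3, -0.1, -1.5]
width: 41.6
```

Run:
```python
from h import *
gow('S',0,46.9)
im=ctrl.get_image('wrist');cv2.imwrite('pics/w11.png',im[:,:,::-1])
```

```text
t 30.72 pos [ 482.847 -120.672   47.761] F [ 0.286 -0.064 -1.546] w 41.6 
 delta cm [-0.073  0.086  0.147] rot [0.    0.001 0.   ]
```

View pics/w11.png

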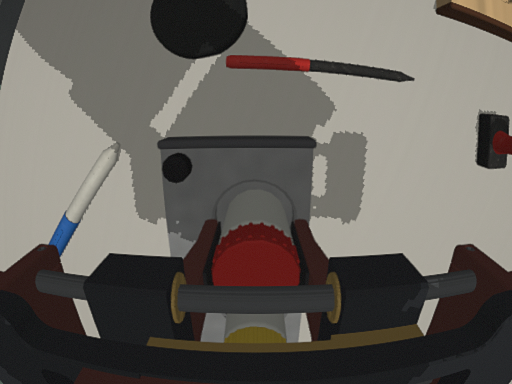

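Red sits in well 1 beside the peg (176,167), rim arc symmetric. Release and retreat.

Call:
carry_out(delta_pos=[[0,0.05,0.05],[0,0.1,0.05],[0,0.1,0.05],[0,0.1,0.05]], rotation=[[0,0,0],[0,0,0],[0,0,0],[0,0,0]])

```text
t: 31.1
ee_pos: [482.7, -120.2, 46.9]
orientation: [-1.552, -0.285, 0.285]
ft_force: [0.2, -0.9, -1.6]
width: 41.7
```

Call:
carry_out(delta_pos=[[0,0,0],[0,0,0],[0,0,0],[0,0,0],[0,0,0],[0,0,0],[0,0,0],[0,0,0]], rotation=[[0,0,0],[0,0,0],[0,0,0],[0,0,0],[0,0,0],[0,0,0],[0,0,0],[0,0,0]], hand=0)

```text
t: 31.77
ee_pos: [482.6, -120.2, 46.7]
orientation: [-1.552, -0.285, 0.285]
ft_force: [-0.8, 0.3, 0.3]
width: 87.2
```

Call:
carry_out(delta_pos=[[0,-2,0],[0,-5,0],[0,-8,0],[0,-11,0],[0,-12.4,0],[0,-12.4,3],[0,-12.4,6],[0,-12.4,9],[0,-12.4,12],[0,-12.4,15],[0,-12.4,18],[0,-12.4,21]], rotation=[[0,0,0],[0,0,0],[0,0,0],[0,0,0],[0,0,0],[0,0,0],[0,0,0],[0,0,0],[0,0,0],[0,0,0],[0,0,0],[0,0,0]])

```text
t: 32.77
ee_pos: [407.2, 77.3, 170.8]
orientation: [-1.552, -0.285, 0.284]
ft_force: [0.1, -0.1, 0.4]
width: 87.6
```

Call:
carry_out(delta_pos=[[0,0,3],[0,0,6],[0,0,9],[0,0,10],[0,0,10],[0,0,10]], rotation=[[0,0,0],[0,0,0],[0,0,0],[0,0,0],[0,0,0],[0,0,0]])

```text
t: 33.27
ee_pos: [372.5, 169.5, 170.7]
orientation: [-1.552, -0.286, 0.286]
ft_force: [-0.0, -0.3, 0.9]
width: 87.6
```

Run:
```python
from h import *
T=ctrl.get_image('top')[:,:,::-1].copy();S=ctrl.get_image('side')[:,:,::-1].copy()
cv2.imwrite('pics/t12.png',T);cv2.imwrite('pics/s12.png',S)
a=cv2.resize(T[150:250,200:410],(630,300));b=cv2.resize(S[190:330,180:320],(290,300));cv2.imwrite('pics/f12.png',np.vstack([a[:,:],cv2.copyMakeBorder(b,0,0,0,340,0)]))
for n,im in(('top',T),('side',S)):
  hsv=cv2.cvtColor(im,cv2.COLOR_BGR2HSV);H,Sa,V=[hsv[:,:,i].astype(int) for i in range(3)]
  for k,a in {'red':((H<5)|(H>174)),'yellow':(H>22)&(H<32),'green':(H>50)&(H<90),'blue':(H>105)&(H<130)}.items():
    M=(a&(Sa>140)&(V>50)).astype(np.uint8)
    M[:150]=0;M[330:]=0
    if n=='top': M[:,:262]=0;M[:,405:]=0;M[245:]=0
    else: M[:,:222]=0;M[:,310:]=0;M[:190]=0
    N,l,st,ce=cv2.connectedComponentsWithStats(M)
    for i in range(1,N):
        if st[i,4]>40:
            p=cast(n,ce[i],90 if n=='top' else 86)[:2];print(n,k,st[i,4],p,'rack frame',rot(SY).T@(p-SC))
print(ctrl.get_obs()['t'])
```

```text
top red 232 [ 483.014 -120.158] rack frame [ 13.075 103.949]
top yellow 244 [ 506.813 -185.048] rack frame [12.35  34.836]
top green 85 [ 554.541 -317.202] rack frame [  10.183 -105.655]
top blue 215 [ 531.79  -249.903] rack frame [ 12.741 -34.661]
side red 56 [643.173 -49.583] rack frame [187.847 113.23 ]
side red 230 [ 479.188 -122.479] rack frame [  8.674 103.133]
side yellow 188 [ 506.894 -189.59 ] rack frame [10.818 30.559]
side green 237 [ 556.196 -318.696] rack frame [  11.202 -107.64 ]
side blue 241 [ 532.033 -254.51 ] rack frame [ 11.336 -39.056]
33.3667
```

View pics/f12.png

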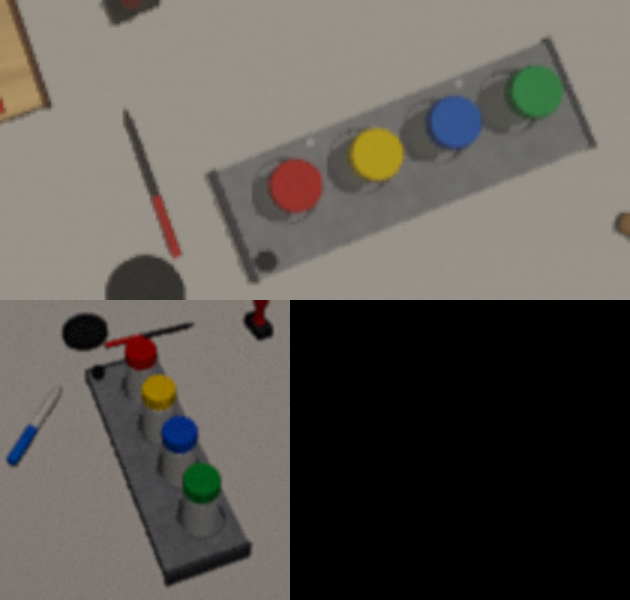

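All four jars stand upright in their wells in the order red, yellow, blue, green from the peg, and the arm is clear.

```bash
python3 -c "
from workcell import ctrl
print(ctrl.close_job())"
```

```text
the job is handed in; nothing more can be done
None
```

I moved all four jars to the grey rack in reverse order and handed the job in at about 33 s of the 96 s allowed. Counting from the peg, the wooden rack read green, blue, yellow, red, and the grey rack now reads red, yellow, blue, green.

- **Position:** the last top-view check put each cap within about 2 mm of its well centre. The side view agreed on the order, but read the yellow and blue jars 4–4.5 mm off along the rack and the others 3.5 mm or less. That is more than the 2 mm calibration error, but still inside the 10 mm limit.
- **Upright and seated:** both views show all four jars standing upright. Each was released with the tool within about 1 mm of the height at which it was picked up. I did not measure the final underside height or tilt separately.
- **Contact and force:** the readings after each move never went above about 4 N. At the end the gripper was open and clear of everything.

No check failed.

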